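Load a slide carrier under the spring clips of a viewing stage

TASK

Load the black slide carrier into the viewing stage with the fingertips alone: press it down by its finger hollow until the sprung plate under it is flush, keep it pressed down while you slide it forward under both leaf-spring clips and home against the end stop, then let go so that the sprung plate comes up behind it. Do not pick the carrier up, do not press on its glass slides or on the spring clips, and leave the things lying round the stage where they are.

Things in the scene. Friction and masses are not known exactly. Their poses are not given: they have to be found in the camera images.
- stage: Viewing stage fixed on the desk: grey plate 240 x 130 mm (from 108 mm behind its origin to 132 mm ahead), two side rails 29 mm high. Origin on the desk top; +x = loading direction, roughly away from the robot; +y left; +z up. Track: 14 mm above the desk, 101 mm wide between the rails. End stop across it: face at x = +100 mm, 24 mm high; spring posts with screws on it reach 39 mm (highest).
- home (a point): Point on the track (14 mm above the desk) 50 mm ahead of the stage's origin: the place of the carrier's own origin when the carrier is home against the end stop. Axes as the stage's.
- lift_plate (a joint): Sprung steel lifting plate, 100 x 60 mm, in the loading bay (stage x from -104 to -4 mm). 0 = up, its top 9 mm above the track; 0.009 m = pressed down flush with the track. 6 N starts it, 9.5 N holds it flush. At the start it is up with the carrier lying on it; it springs up again once the carrier has slid off its front end.
- clip_left (a joint): Leaf-spring clip over the left edge of the track (steel strip 9 mm wide, 43.5 mm left of the middle), screwed to its post on the end stop; its flared nose points back to the loading bay and ends at stage x = +43 mm. Value: lift in rad; 0 = free, about 0.03 with the carrier under it, pressing it down with nearly 3 N. A carrier still standing up on the lifting plate butts against the nose.
- clip_right (a joint): The same leaf-spring clip over the right edge of the track, 43.5 mm right of its middle; same values.
- carrier: Slide carrier: loose black plate, 100 (x) x 98 (y) x 10 mm, 0.13 kg: two glass slides in its front half, a finger hollow in its rear half. Origin at the centre of its underside; +x = leading edge, along the stage's +x within 0.03 rad. Starts on the raised lifting plate, underside 23 mm above the desk, 75 to 95 mm short of home, 18 to 38 mm short of the clips' noses. Friction on the track 0.25.
- hollow (a point): Centre of the floor of the carrier's finger hollow: flat-floored recess 33 mm long (x), 44 mm wide (y), 6 mm deep, walls upright; 29 mm behind the carrier's origin, 4 mm above its underside: 27 mm above the desk at the start, 18 mm with the carrier pressed down on the track. Fingertips can push against its front wall, 16.5 mm ahead of this point. Axes as the carrier's.
- glass_slides: The two glass slides in the carrier, each 26 x 76 mm, lying across it, tops just below its upper face; they fill the carrier from 8 mm behind its origin to 46 mm ahead of it. Origin and axes are the carrier's. Not to be pressed on.
- loupe: Folding loupe, 26 x 42 x 13 mm, lying to the right of the stage. Origin at the centre of its underside. Bystander.
- forceps: Steel forceps, 106 mm long, 10 mm high, lying to the left of the stage. Origin at the centre of the underside. Bystander.
- vial: Small screw-cap vial, 27 mm across, 54 mm high, standing to the right of the stage. Origin at the centre of its underside. Bystander.
- dish: Small round glass dish, 47 mm across, 29 mm high, standing to the left of the stage. Origin at the centre of its underside. Bystander.
Not all that is in view belongs to the job. There is more than one size of the carrier; the job needs the middle-sized.

How it is judged:
By the outcome, as a careful person would: the job done as asked, in the order asked, and still so for the second after the job is handed in, with the robot touching nothing.
It also fails if it takes over 48 s, if anything falls off the work surface, if the arm or the gripper's body presses on something with over 40 N, if the wrist force passes 120 N, or if a joint passes its speed limit or range.

ROBOT

A 6-joint arm with a two-finger parallel gripper is mounted at the origin on a cart in front of the work surface, level with it; the furniture and walls round the work are solid. World frame = base frame: x ahead of the robot, y to its left, z up, the work surface at z = 0. Lengths are in m, angles in rad, forces in N, time in s.
With the tool pointing down it reaches from about 0.375 to 0.9 m from the base axis. Payload 3.1 kg.
Tool frame: the origin (TCP) lies on the centre line of the jaws, within the pads' length; the fingertips stand robot.tip_reach ahead of it and the grasp point (between the pads) lies 8 mm behind it (robot.tip_reach is the distance from the TCP to the fingertips, in m); z points along the fingers, y is the line along which they close (so a half turn about z gives the same grasp; the last joint's range is limited). The gripper opens to 87 mm and grips with 3 to 60 N. Pads are 19 mm wide; open, the fingers measure 117 mm over their backs; the gripper's body (75 mm by 190 mm) begins 51 mm behind the grasp point.
Start: joints at [-0.178, 0.527, 1.433, -0, 1.181, -0.178], TCP at [0.625, 0, 0.234] pointing down, gripper open.
Joint ranges: [-3.08, 3.08], [-0.75, 2.2], [0.22, 2.44], [-1.43, 4.57], [0, 2.65], [-2.85, 2.85]. Speed limits (rad/s): [2.79, 2.79, 3.14, 3.14, 3.14, 3.14].

INTERFACE

Orientations are given as a unit quaternion [x, y, z, w].
In Python, from rig import robot gives the robot as it stands.
- The arm moves only by the tool jog_arm, never from a script. Its argument "motion" is one flat list of numbers, 7 for each row, row after row: the shift along the tool's x, y, z scaled (see below), then the turn, a rotation vector about the tool's x, y, z scaled (see below), then the gripper's target within -1 to 1 (shut at 1, half-way at 0, fully open at -1). In form: [x, y, z, rx, ry, rz, hand, x, y, z, rx, ry, rz, hand, ...]. A call has 1 to 12 rows; each row shifts and turns the commanded pose from where the row before left it, along the tool's axes as they then stand; what a row does not reach is not made up. The controller multiplies each number of a shift by 4 cm and each number of a turn by 4 degrees. A row lasts 1/8 s, in which the tool goes at most 62.5 mm and 10.7 degrees, less where a joint would pass 70% of its speed; a pose out of reach is approached as far as the arm can. A call with a number of a shift or a turn outside -1 to 1 is refused whole. A call with a gripper value outside its range is refused whole. The fingers move at their own pace and stop on an object; "grip_force" is the grip in N (left out, the last holds). Time passes only in rows, so rows that do not move let the fingers close. It gives the time, the measured TCP pose, the force, the opening and the grip force at its end, in the units of the state.
- robot.get_obs(): the state, without advancing time (a new reading comes with each control period).
- robot.camera(name): name is "scene" or "top" or "wrist"; returns the picture (400x640x3 uint8, blue, green, red); there is no depth.
- robot.calibration(name): a dict with "fx", "fy", "cx", "cy" (pixels), "R" (3x3) and "t" (3): a world point X has camera coordinates R X + t; the wrist camera has in their place "T_tool_cam" (4x4, takes a point from camera to tool coordinates, whose origin is the TCP and whose axes are the flange's). Camera axes: x right, y down, z forward; pixel columns grow to the right and rows downward; lengths in m; the calibration is good to about 2 mm. The wrist camera is an equidistant fisheye: a pixel r from the principal point sees the ray r / f radians off the axis. A picture is of the moment at which its call begins: read the wrist's pose just before it. calibration takes no time and is no camera call.
- robot.hand_in(): hands the job in; it is judged then, once.
The state is a dict: "time": time; "q": joint angles; "joint_velocities": joint speeds; "joint_torque": joint torques, N m; "position": TCP position; "tool_rot": TCP orientation; "ft_force": force on the tool from outside, world axes, zero at the start; "moment": the same for the moment, N m; "grip_width": finger opening in m; "grip_force": force on a finger pad.
Only numpy, scipy, OpenCV 4.12 (cv2) and the standard library are available. Lean on these libraries where they do the work, as an engineer would, in place of code of your own. Each camera call takes 0.05 s, during which the arm holds its last target. There are 200 camera calls.

## Working session

There is one attempt and no reset: what is moved stays moved. The work goes in short steps, Python scripts to look and compute and a tool call to move; the robot and the scene stay as the last step left them, time stands still between calls to the robot, and variables do not carry over. Pictures are saved under pics/ and viewed, at most 13 in all, crops included, and the job is handed in when it is done.

Besides the shell and the picture viewer there is one more tool, called after "Call:" as name(argument=value, ...) on one line, values as JSON. jog_arm: Moves the arm, as the interface text tells. Shifts and turns lie within -1 to 1; 1 stands for 4 cm of shift or 4 degrees of turn. Its arguments: {"type":"object","properties":{"motion":{"type":"array","items":{"type":"number"}},"grip_force":{"type":"number"}},"required":["motion"]}

```bash
mkdir -p pics; python3 - <<'E'
from rig import robot
import cv2
o=robot.get_obs();print(o['time'],o['position'],o['tool_rot'],o['grip_width'],robot.tip_reach)
for n in ("top","scene","wrist"):
    cv2.imwrite(f"pics/{n}0.png",robot.camera(n)); print(robot.calibration(n))
E
```

```text
0.0 [6.24296284e-01 1.49469024e-04 2.32574091e-01] [ 7.07109258e-01  7.07103478e-01 -6.15628178e-04 -8.88038148e-04] 0.08719036616739258 0.011
{'fx': 476.63571319864036, 'fy': 476.63571319864036, 'cx': 320.3964042218606, 'cy': 189.39217487557866, 'R': array([[ 7.84756266e-03, -9.99969207e-01, -4.17067735e-05],
       [-9.93898460e-01, -7.79533178e-03, -1.10023107e-01],
       [ 1.10019394e-01,  9.04865523e-04, -9.93929029e-01]]), 't': array([-4.45188873e-04,  5.66175413e-01,  9.32989604e-01])}
{'fx': 365.72320581788364, 'fy': 365.72320581788364, 'cx': 320.62189782361816, 'cy': 205.64330344780248, 'R': array([[ 0.47180531, -0.8816137 , -0.01253142],
       [-0.58721881, -0.30359119, -0.75033757],
       [ 0.65770345,  0.36137193, -0.66093608]]), 't': array([-0.24451888,  0.38250221,  0.53880108])}
{'fx': 309.70691628693146, 'fy': 309.70691628693146, 'cx': 315.3199710149733, 'cy': 200.75225970711887, 'T_tool_cam': array([[-4.49040159e-04, -9.59626371e-01, -2.81277489e-01,
         7.75284830e-02],
       [ 9.99999682e-01, -6.16215715e-04,  5.05894853e-04,
        -4.56692206e-04],
       [-6.58797651e-04, -2.81277173e-01,  9.59626343e-01,
        -1.50170499e-01],
       [ 0.00000000e+00,  0.00000000e+00,  0.00000000e+00,
         1.00000000e+00]])}
```

View pics/top0.png

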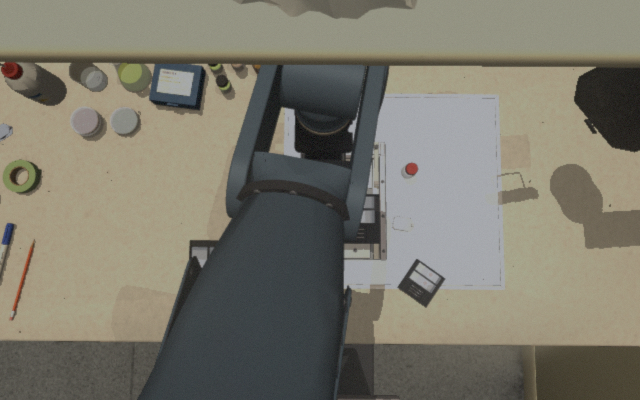

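View pics/wrist0.png

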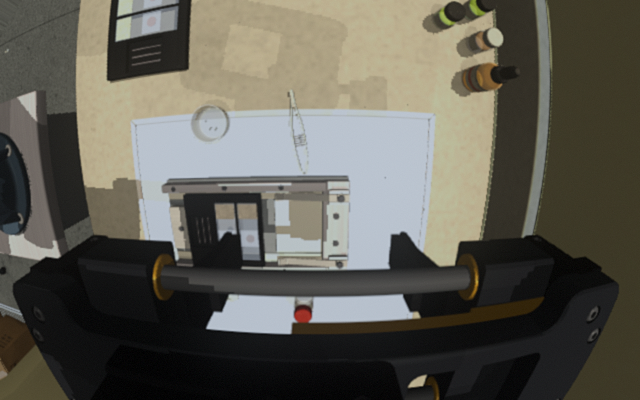

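The wrist view shows the stage: rail from (165,185) to (349,180), end stop at x≈335. The middle-sized black carrier is at (185–265, 193–268), with its ridged hollow near (203,228). The larger carrier (top left) and the small one on the mat are decoys.

```bash
cat > h.py <<'E'
from rig import robot
import numpy as np, cv2
from scipy.spatial.transform import Rotation as Ro
def pose():
    o=robot.get_obs(); return o['position'].copy() if hasattr(o['position'],'copy') else np.array(o['position']), Ro.from_quat(o['tool_rot']).as_matrix()
def wray(px,P,R):
    c=robot.calibration("wrist"); d=(np.array(px,float)-[c['cx'],c['cy']])/c['fx']; r=np.hypot(*d)
    v=np.array([*(d/r*np.sin(r)) ,np.cos(r)]) if r>1e-9 else np.array([0,0,1.])
    T=c['T_tool_cam']; return P+R@T[:3,3], R@T[:3,:3]@v
def onz(px,z,P,R):
    o,d=wray(px,P,R); return o+d*(z-o[2])/d[2]
E
python3 - <<'E'
from h import *
P,R=pose()
for n,px,z in [("rail rear",(165,182),.029),("rail front",(349,177),.029),("carr rl",(187,194),.033),("carr fl",(263,196),.033),("hollow",(203,232),.027),("stop face",(324,220),.038),("vial",(303,312),.05)]: print(n,onz(px,z,P,R).round(4))
im=cv2.imread("pics/wrist0.png")[165:280,150:365]
cv2.imwrite("pics/w0c.png",cv2.resize(im,None,fx=3.7,fy=3.7,interpolation=2))
E
```

```text
rail rear [ 0.4326 -0.0012  0.029 ]
rail front [0.6633 0.0029 0.029 ]
carr rl [ 0.4645 -0.0161  0.033 ]
carr fl [ 0.5619 -0.019   0.033 ]
hollow [ 0.478  -0.0689  0.027 ]
stop face [ 0.6341 -0.0472  0.038 ]
vial [ 0.6076 -0.1725  0.05  ]
```

View pics/w0c.png

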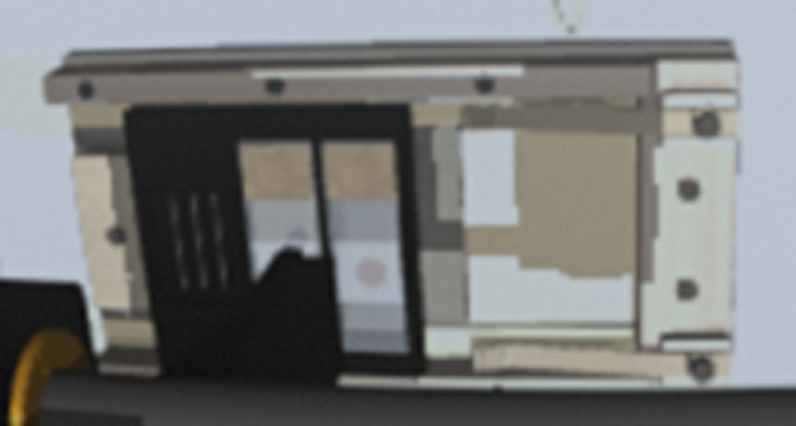

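Call:
jog_arm(motion=[-0.4, -0.9, 0, 0, 0, 0, 1, -0.4, -0.9, 0, 0, 0, 0, 1, -0.45, -0.9, 0, 0, 0, 0, 1, -0.45, -0.8, 0, 0, 0, 0, 1, 0, 0, 0, 0, 0, 1, 1, 0, 0, 0, 0, 0, 1, 1, 0, 0, 0, 0, 0, 1, 1, 0, 0, 0, 0, 0, 1, 1, 0, 0, 0, 0, 0, 1, 1, 0, 0, 0, 0, 0, 1, 1, 0, 0, 0, 0, 0, 1, 1, 0, 0, 0, 0, 0, 1, 1])

```text
time: 1.65
position: [0.4848, -0.0679, 0.2333]
tool_rot: [0.875, 0.484, -0.0, -0.0]
ft_force: [0.5, 0.3, 0.0]
grip_width: 0.0005
grip_force: 0.0
```

Call:
jog_arm(motion=[0, 0, 0, 0, 0, 1, 1, 0, 0, 0, 0, 0, 1, 1, 0, 0, 0, 0, 0, 1, 1, 0, 0, 0, 0, 0, 1, 1, 0, 0, 0, 0, 0, 1, 1, 0, 0, 0, 0, 0, 1, 1, 0, 0, 0, 0, 0, 1, 1, 0, 0, 0, 0, 0, 1, 1, 0, 0, 0, 0, 0, 1, 1, 0, 0, 0, 0, 0, 1, 1, 0, 0, 0, 0, 0, 1, 1, 0, 0, 0, 0, 0, 1, 1])

```text
time: 3.15
position: [0.4847, -0.0679, 0.2334]
tool_rot: [0.996, 0.086, -0.0, -0.0]
ft_force: [-0.1, 0.7, 0.8]
grip_width: 0.0003
grip_force: 0.0
```

Call:
jog_arm(motion=[0, 0, 0, 0, 0, 1, 1, 0, 0, 0, 0, 0, 1, 1, 0, 0, 0, 0, 0, 0.25, 1, 0, 0, 0, 0, 0, 0, 1])

```text
time: 3.65
position: [0.4849, -0.0679, 0.2335]
tool_rot: [1.0, 0.009, -0.0, -0.0]
ft_force: [-0.0, -0.0, 0.4]
grip_width: 0.0003
grip_force: 0.0
```

```bash
python3 - <<'E'
from h import *
P,R=pose();o=robot.get_obs();print(o['time'],P,R.round(3),o['ft_force'],o['grip_width'])
np.savez("p1.npz",P=P,R=R)
cv2.imwrite("pics/w1.png",robot.camera("wrist"))
E
```

```text
3.65 [ 0.48486268 -0.06791442  0.23346576] [[ 1.     0.018 -0.   ]
 [ 0.018 -1.     0.   ]
 [-0.    -0.    -1.   ]] [-0.04803749 -0.00680539  0.44294164] 0.0003408938099810224
```

View pics/w1.png

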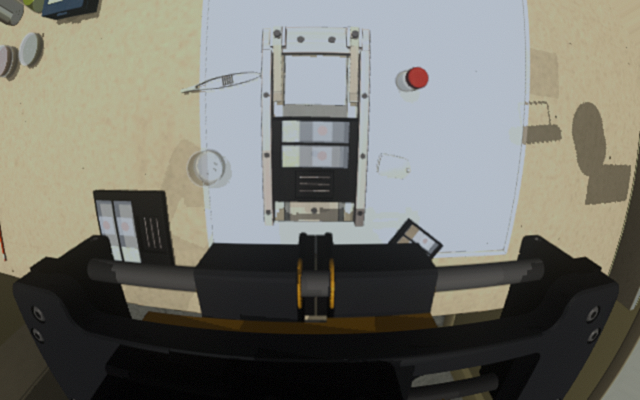

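Clear view from above: carrier spans (273–358, 117–202), ridged hollow around (315,184), end stop at rows 30–52, clips at columns ≈278 and 356.

```bash
python3 - <<'E'
from h import *
d=np.load("p1.npz");P,R=d['P'],d['R']
im=cv2.imread("pics/w1.png");g=im.max(2)
m=(g<70).astype(np.uint8);m[:, :265]=0;m[:,366:]=0;m[:112]=0;m[208:]=0
m=cv2.morphologyEx(m,cv2.MORPH_CLOSE,np.ones((25,25)));m=cv2.morphologyEx(m,cv2.MORPH_OPEN,np.ones((7,7)))
c=max(cv2.findContours(m,0,2)[0],key=cv2.contourArea)[:,0]
pts=np.array([onz(p,.033,P,R)[:2] for p in c]).astype(np.float32)
r=cv2.minAreaRect(pts);print("rect",r,cv2.boxPoints(r))
for n,px,z in [("postL",(279,35),.039),("postR",(354,35),.039),("rL",(269,155),.029),("rR",(364,155),.029),("rLfront",(268,95),.029),("rRfront",(366,95),.029),("rLr",(268,213),.029),("rRr",(361,211),.029),("ridge front",(315,177),.027),("ridge rear",(315,190),.027)]: print(n,onz(px,z,P,R).round(4))
a=im[20:225,240:390];cv2.imwrite("pics/w1c.png",cv2.resize(a,None,fx=2.9*1,fy=2.9,interpolation=2))
E
```

```text
rect ((0.5075918436050415, -0.06585580110549927), (0.0985175371170044, 0.09855251014232635), 0.521491289138794) [[ 0.45788664 -0.01702992]
 [ 0.45878357 -0.11557835]
 [ 0.55729705 -0.11468168]
 [ 0.5564001  -0.01613326]]
postL [ 0.65   -0.0247  0.039 ]
postR [ 0.6516 -0.1072  0.039 ]
rL [ 0.5122 -0.0133  0.029 ]
rR [ 0.5142 -0.1236  0.029 ]
rLfront [ 0.5818 -0.0122  0.029 ]
rRfront [ 0.5839 -0.1233  0.029 ]
rLr [ 0.4414 -0.0107  0.029 ]
rRr [ 0.4459 -0.1237  0.029 ]
ridge front [ 0.4864 -0.0672  0.027 ]
ridge rear [ 0.4706 -0.0674  0.027 ]
```

View pics/w1c.png

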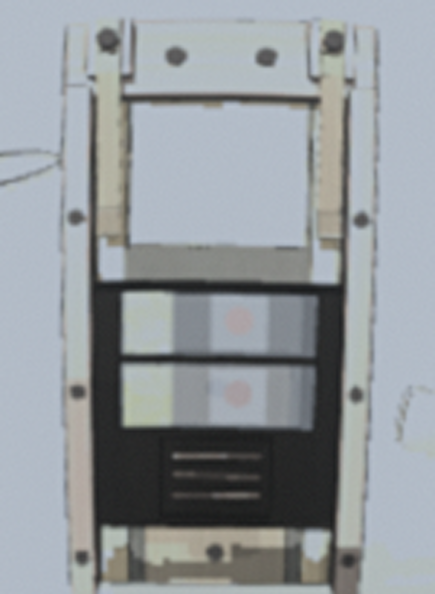

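Call:
jog_arm(motion=[-0.1, -0.05, 0.9, 0, 0, 0, 1, 0, 0, 0.9, 0, 0, 0, 1, 0, 0, 0.9, 0, 0, 0, 1, 0, 0, 0.9, 0, 0, 0, 1, 0, 0, 0.6, 0, 0, 0, 1, 0, 0, 0.1, 0, 0, 0, 1, 0, 0, 0, 0, 0, 0, 1])

```text
time: 4.58
position: [0.4813, -0.0661, 0.0618]
tool_rot: [1.0, 0.009, 0.0, 0.0]
ft_force: [0.4, -0.7, -0.8]
grip_width: 0.0007
grip_force: 0.0
```

```bash
python3 - <<'E'
from h import *
d=np.load("p1.npz");print("stop face",[onz((c,54),.024,d['P'],d['R']).round(4) for c in (295,315,335)])
P,R=pose();o=robot.get_obs();print(o['time'],P,o['ft_force'])
np.savez("p2.npz",P=P,R=R)
im=robot.camera("wrist");cv2.imwrite("pics/w2.png",im)
E
```

```text
stop face [array([ 0.6303, -0.0418,  0.024 ]), array([ 0.6305, -0.0646,  0.024 ]), array([ 0.6311, -0.0874,  0.024 ])]
4.575 [ 0.48126926 -0.0661399   0.06180647] [ 0.40803637 -0.68616389 -0.83368823]
```

View pics/w2.png

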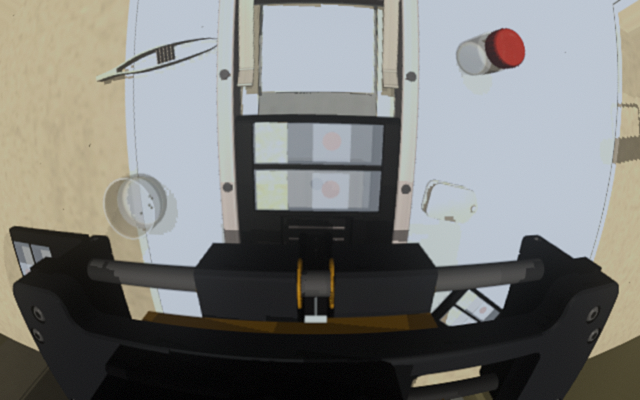

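Fingertip sits over the hollow (tip at about (316,240), the hollow's front wall near row 218, glass ends at row 212). Pressing down in steps.

Call:
jog_arm(motion=[0, 0, 0.5, 0, 0, 0, 1, 0, 0, 0.06, 0, 0, 0, 1, 0, 0, 0.05, 0, 0, 0, 1, 0, 0, 0, 0, 0, 0, 1])

```text
time: 5.12
position: [0.4814, -0.0662, 0.038]
tool_rot: [1.0, 0.009, 0.001, 0.0]
ft_force: [-1.1, -0.5, 2.6]
grip_width: 0.0003
grip_force: 1.7
```

Call:
jog_arm(motion=[0, 0, 0.05, 0, 0, 0, 1, 0, 0, 0.05, 0, 0, 0, 1, 0, 0, 0.05, 0, 0, 0, 1, 0, 0, 0, 0, 0, 0, 1])

```text
time: 5.62
position: [0.4814, -0.0662, 0.0313]
tool_rot: [1.0, 0.009, 0.001, 0.0]
ft_force: [-0.9, 1.1, 6.1]
grip_width: 0.0004
grip_force: 3.0
```

Call:
jog_arm(motion=[0, 0, 0.05, 0, 0, 0, 1, 0, 0, 0.04, 0, 0, 0, 1, 0, 0, 0, 0, 0, 0, 1, 0, 0, 0, 0, 0, 0, 1])

```text
time: 6.12
position: [0.4814, -0.0662, 0.0293]
tool_rot: [1.0, 0.009, 0.001, 0.0]
ft_force: [-1.5, 1.3, 19.2]
grip_width: 0.0006
grip_force: 10.0
```

Call:
jog_arm(motion=[0.1, 0, 0, 0, 0, 0, 1, 0.1, 0, 0, 0, 0, 0, 1, 0.1, 0, 0, 0, 0, 0, 1, 0.1, 0, 0, 0, 0, 0, 1, 0, 0, 0, 0, 0, 0, 1])

```text
time: 6.75
position: [0.4963, -0.0656, 0.0293]
tool_rot: [1.0, 0.009, -0.0, 0.0]
ft_force: [-3.8, 0.6, 20.8]
grip_width: 0.0009
grip_force: 10.4
```

```bash
python3 - <<'E'
from h import *
im=robot.camera("wrist");cv2.imwrite("pics/w3.png",im[0:260,200:440].repeat(2,0).repeat(2,1))
E
```

```text
(no output)
```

View pics/w3.png

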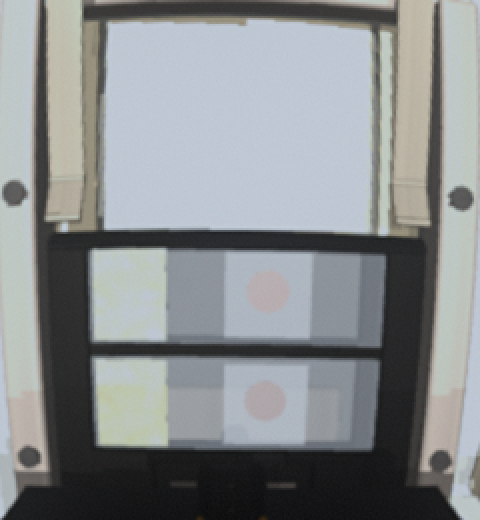

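The carrier is down on the track, its leading edge (row ≈236) just short of both noses (row ≈222), slightly clockwise but within the rails. Continuing.

Call:
jog_arm(motion=[0.1, 0, 0, 0, 0, 0, 1, 0.1, 0, 0, 0, 0, 0, 1, 0.1, 0, 0, 0, 0, 0, 1, 0.1, 0, 0, 0, 0, 0, 1, 0, 0, 0, 0, 0, 0, 1])

```text
time: 7.42
position: [0.51, -0.0652, 0.0293]
tool_rot: [1.0, 0.009, -0.003, -0.0]
ft_force: [-8.2, -2.6, 22.7]
grip_width: 0.0001
grip_force: 11.6
```

Call:
jog_arm(motion=[0.1, 0, 0, 0, 0, 0, 1, 0.1, 0, 0, 0, 0, 0, 1, 0.1, 0, 0, 0, 0, 0, 1, 0.1, 0, 0, 0, 0, 0, 1, 0, 0, 0, 0, 0, 0, 1])

```text
time: 8.05
position: [0.5257, -0.0644, 0.0293]
tool_rot: [1.0, 0.009, -0.003, -0.001]
ft_force: [-8.5, 1.4, 23.5]
grip_width: 0.0001
grip_force: 12.9
```

Call:
jog_arm(motion=[0.1, 0, 0, 0, 0, 0, 1, 0.1, 0, 0, 0, 0, 0, 1, 0.1, 0, 0, 0, 0, 0, 1, 0, 0, 0, 0, 0, 0, 1])

```text
time: 8.55
position: [0.538, -0.0643, 0.0293]
tool_rot: [1.0, 0.009, -0.003, -0.001]
ft_force: [-7.1, 0.9, 22.8]
grip_width: 0.0005
grip_force: 12.4
```

```bash
python3 - <<'E'
from h import *
im=robot.camera("wrist");cv2.imwrite("pics/w4.png",im[0:260,200:440].repeat(2,0).repeat(2,1))
E
```

```text
(no output)
```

View pics/w4.png

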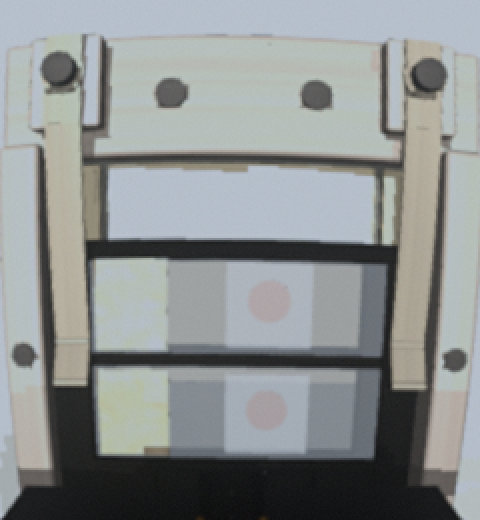

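Both clips now lie on top of the carrier's edges. The gap to the end stop (rows 163–242) is about 20 mm.

Call:
jog_arm(motion=[0.1, 0, 0, 0, 0, 0, 1, 0.1, 0, 0, 0, 0, 0, 1, 0.1, 0, 0, 0, 0, 0, 1, 0.1, 0, 0, 0, 0, 0, 1, 0, 0, 0, 0, 0, 0, 1])

```text
time: 9.22
position: [0.5543, -0.0641, 0.0293]
tool_rot: [1.0, 0.009, -0.003, -0.001]
ft_force: [-7.6, 0.3, 20.7]
grip_width: 0.0002
grip_force: 11.8
```

Call:
jog_arm(motion=[0.05, 0, 0, 0, 0, 0, 1, 0.05, 0, 0, 0, 0, 0, 1, 0, 0, 0, 0, 0, 0, 1])

```text
time: 9.6
position: [0.558, -0.0641, 0.0293]
tool_rot: [1.0, 0.009, -0.003, -0.001]
ft_force: [-7.0, 0.2, 20.2]
grip_width: 0.0006
grip_force: 11.8
```

Call:
jog_arm(motion=[0.05, 0, 0, 0, 0, 0, 1, 0.05, 0, 0, 0, 0, 0, 1, 0, 0, 0, 0, 0, 0, 1])

```text
time: 9.98
position: [0.5597, -0.064, 0.0293]
tool_rot: [1.0, 0.01, -0.005, -0.001]
ft_force: [-12.1, -1.2, 23.6]
grip_width: 0.0004
grip_force: 13.2
```

Call:
jog_arm(motion=[0.04, 0, 0, 0, 0, 0, 1, 0.04, 0, 0, 0, 0, 0, 1, 0, 0, 0, 0, 0, 0, 1])

```text
time: 10.35
position: [0.5599, -0.064, 0.0293]
tool_rot: [1.0, 0.01, -0.009, -0.001]
ft_force: [-17.1, -3.8, 29.4]
grip_width: 0.0004
grip_force: 15.8
```

Call:
jog_arm(motion=[0.04, 0, 0, 0, 0, 0, 1, 0, 0, 0, 0, 0, 0, 1])

```text
time: 10.6
position: [0.56, -0.0639, 0.0293]
tool_rot: [1.0, 0.01, -0.01, -0.001]
ft_force: [-20.4, -5.7, 29.8]
grip_width: 0.0006
grip_force: 17.5
```

```bash
python3 - <<'E'
from h import *
im=robot.camera("wrist");cv2.imwrite("pics/w5.png",im[0:260,200:440].repeat(2,0).repeat(2,1))
E
```

```text
(no output)
```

View pics/w5.png

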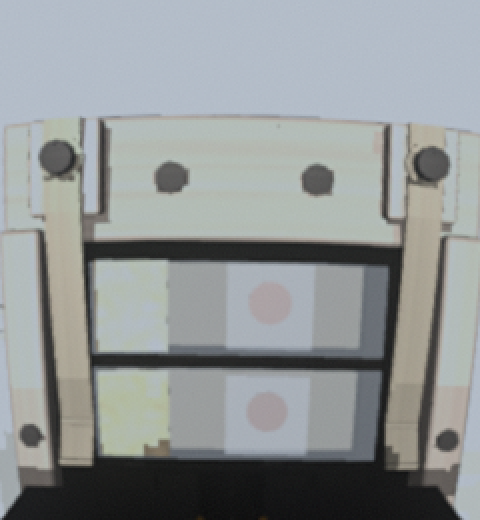

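The carrier is home: its leading edge meets the end stop squarely (row 242), with both clips over it. Easing the forward push, then lifting off.

Call:
jog_arm(motion=[-0.05, 0, 0, 0, 0, 0, 1, 0, 0, 0, 0, 0, 0, 1])

```text
time: 10.9
position: [0.5599, -0.064, 0.0293]
tool_rot: [1.0, 0.01, -0.008, -0.001]
ft_force: [-14.8, -2.8, 27.5]
grip_width: 0.0004
grip_force: 16.2
```

Call:
jog_arm(motion=[-0.05, 0, 0, 0, 0, 0, 1, 0, 0, -0.02, 0, 0, 0, 1, 0, 0, 0, 0, 0, 0, 1])

```text
time: 11.28
position: [0.5599, -0.064, 0.0294]
tool_rot: [1.0, 0.009, -0.006, -0.001]
ft_force: [-11.1, -2.7, 20.6]
grip_width: 0.0004
grip_force: 12.1
```

Call:
jog_arm(motion=[-0.03, 0, -0.03, 0, 0, 0, 1, 0, 0, 0, 0, 0, 0, 1])

```text
time: 11.52
position: [0.5598, -0.064, 0.0294]
tool_rot: [1.0, 0.009, -0.005, -0.001]
ft_force: [-8.2, -1.0, 10.7]
grip_width: 0.0003
grip_force: 7.6
```

Call:
jog_arm(motion=[-0.03, 0, -0.03, 0, 0, 0, 1, 0, 0, 0, 0, 0, 0, 1])

```text
time: 11.78
position: [0.5598, -0.0639, 0.0297]
tool_rot: [1.0, 0.009, -0.004, -0.001]
ft_force: [-6.2, -0.8, 1.1]
grip_width: 0.0003
grip_force: 3.1
```

Call:
jog_arm(motion=[-0.03, 0, -0.03, 0, 0, 0, 1, 0, 0, -0.1, 0, 0, 0, 1, 0, 0, -0.2, 0, 0, 0, 1, 0, 0, -0.3, 0, 0, 0, 1, 0, 0, 0, 0, 0, 0, 1])

```text
time: 12.4
position: [0.5644, -0.0652, 0.0579]
tool_rot: [1.0, 0.009, 0.003, 0.001]
ft_force: [-0.6, -1.3, -0.6]
grip_width: 0.0001
grip_force: 0.0
```

Call:
jog_arm(motion=[0, 0, -0.9, 0, 0, 0, 1, 0, 0, -0.9, 0, 0, 0, 1, -0.5, 0, -0.9, 0, 0, 0, 1, -0.6, 0, -0.6, 0, 0, 0, 1, 0, 0, 0, 0, 0, 0, 1])

```text
time: 13.02
position: [0.5182, -0.0655, 0.19]
tool_rot: [1.0, 0.009, 0.002, 0.001]
ft_force: [-0.1, -0.7, -0.5]
grip_width: 0.0008
grip_force: 0.0
```

```bash
python3 - <<'E'
from h import *
P,R=pose();np.savez("p6.npz",P=P,R=R)
im=robot.camera("wrist");cv2.imwrite("pics/w6.png",im[0:270,160:480].repeat(2,0).repeat(2,1))
E
```

```text
(no output)
```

View pics/w6.png

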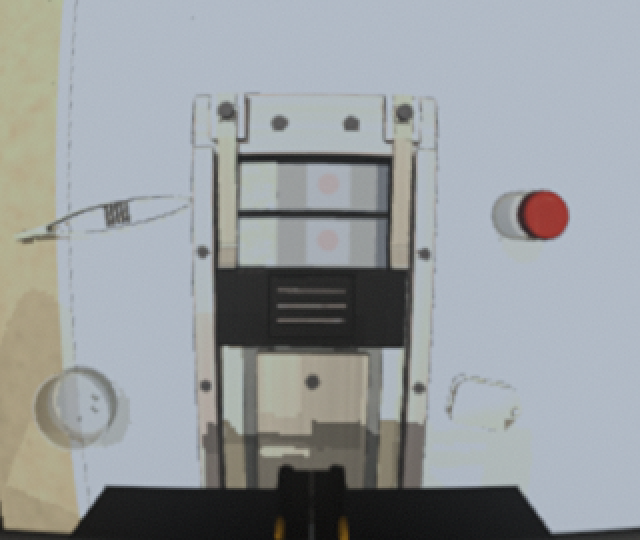

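The carrier is under both clips with its leading edge at the stop (row ≈157). The bystanders have not moved: forceps, dish, vial and loupe are all in place. I'll check numerically whether the plate has come up behind it and whether the carrier is fully home.

```bash
python3 - <<'E'
from h import *
d=np.load("p6.npz");P,R=d['P'],d['R']
im=cv2.imread("pics/w6.png")[::2,::2];g=im.max(2).astype(int)
for c in (132,145,165,180): print("col",c,"rear",g[168:182,c],"front",g[72:86,c])
print("row 182",g[182,118:196]); print("row 205",g[205,118:196])
for z in (.024,.023,.014):print(z,[onz((160+150,r),z,P,R)[0].round(4) for r in (172.5,174,176)])
s=robot.camera("scene");k=robot.calibration("scene")
uv=[ (lambda c:(k['fx']*c[0]/c[2]+k['cx'],k['fy']*c[1]/c[2]+k['cy']))(k['R']@np.array([x,-.067,.02])+k['t']) for x in (.45,.531,.63)];print(uv)
u,v=map(int,uv[1]);a=s[max(v-75,0):v+75,max(u-100,0):u+100];cv2.imwrite("pics/s6.png",cv2.resize(a,None,fx=4,fy=4,interpolation=2))
E
```

```text
col 132 rear [ 38  40  40  38  42  59  76  80 112 158 180 182 181 181] front [190 191 195 185 135  63  35  37  65 139 180 187 185 186]
col 145 rear [ 33  35  36  35  41  67  86  85 107 150 179 181 178 178] front [188 191 193 179 131  61  37  40  44  80 145 161 160 159]
col 165 rear [ 32  34  35  37  34  49  79  78  82 119 155 164 162 162] front [188 189 190 177 135  66  38  38  41  79 153 183 188 185]
col 180 rear [ 37  37  36  35  35  61 103  98  81 108 146 158 158 157] front [190 189 192 186 160  90  41  38  39  58 119 154 160 158]
row 182 [184 186 183 158 123 115 118 117 115 115 137 171 178 177 181 183 183 182
 178 179 179 180 178 176 176 176 177 178 179 178 174 175 173 166 169 167
 166 164 166 167 167 165 164 163 164 163 161 160 162 162 160 161 163 163
 161 159 157 164 164 160 157 156 157 166 178 166 125 116 125 128 128 121
 115 165 193 195 193 193]
row 205 [184 187 183 144 105 107 113 113 112 111 128 160 172 176 175 177 177 178
 176 176 176 176 176 176 175 177 176 175 175 176 173 173 170 164 164 166
 165 164 163 164 164 164 162 162 161 160 159 157 159 159 160 162 163 162
 160 158 159 162 161 156 154 155 168 175 163 129 120 121 124 123 122 130
 174 191 191 192 191 191]
0.024 [np.float64(0.5336), np.float64(0.532), np.float64(0.5299)]
0.023 [np.float64(0.5334), np.float64(0.5318), np.float64(0.5297)]
0.014 [np.float64(0.5317), np.float64(0.53), np.float64(0.5278)]
[(np.float64(332.82785259238483), np.float64(262.3305732815702)), (np.float64(348.494594164493), np.float64(238.32961377942593)), (np.float64(365.16731028696887), np.float64(212.78753263865386))]
```

View pics/s6.png

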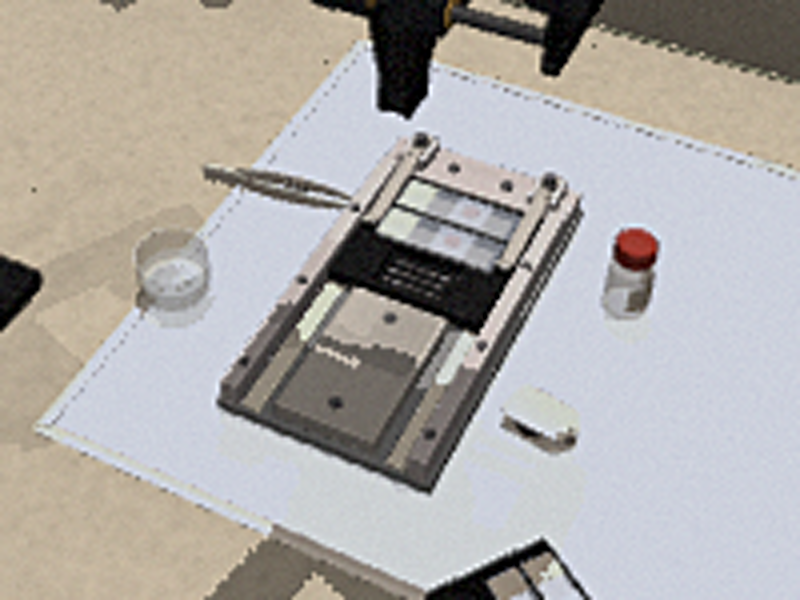

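The scene view shows the plate raised behind the carrier, with a shadow step along both its sides. The gap between carrier and plate measures about 4 mm, as it should when the carrier is home. Handing in.

```bash
python3 -c "
from rig import robot
print(robot.hand_in())"
```

```text
the job is handed in; nothing more can be done
None
```

I handed the job in at about 13 s: the carrier is home against the end stop under both clips, the sprung plate is up behind it, and the fingers are clear; no verdict was returned.

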